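# Lock the intake tube onto the fume extractor

### The job

Fit the loose aluminium intake tube, bell mouth down, onto the upright spigot of the bench fume extractor: slide it fully home onto the black ring, then keep it lightly pressed down and turn it until the brass spring button pops out through the hole in the tube. Prove the lock with a steady upward tug of about 10 N (it must hold, for half a second or so), lower the tube back onto the ring and let go of it. Be gentle, never more than 30 N between tube and extractor, and leave the other things on the bench where they are.

Things in the scene. Friction and masses are not known exactly. Their poses are not given: they have to be found in the camera images.
- tube: loose straight aluminium intake tube, 160 g, standing upright on its bell mouth. 150 mm long, outside diameter 44 mm, bore 38 mm. Its lowest 14 mm flare to a mouth 52 mm inside, 56 mm outside. A hole goes through the wall on its own +x side; an orange line runs from above the hole to the top rim. Origin: centre of the mouth end (underside); z along the tube, to the plain top end
- hole (a point): centre of the tube's hole, in the outer wall on the tube's +x side, 22 mm from its axis; the hole is 7.5 mm wide and 9.5 mm high, from 22.5 to 32 mm above the mouth end. Axes as the tube's
- tube_grip (a point): point on the tube's axis 40 mm below its top end, 110 mm above its mouth end: grip round the outside here from above. Axes as the tube's
- extractor: white fume extractor fixed to the bench, box 220 (x) x 240 (y) x 110 mm tall, controls on its -x side. On top: grey flange, black swivel ring 72 mm across (its top 128 mm above the bench, stiff: turns only above about 1.2 N m), and an upright grey spigot carried by the ring. Origin: centre of the underside, on the spigot's axis
- inlet (a point): point on the spigot's axis at the top of the black ring, where the tube's mouth end rests when fully home; axes as the extractor's, z up. The spigot is 35 mm in diameter and rises 50 mm above this point, with a tapered tip. Spigot and ring block a tube that is pressed on: stop at the first few newtons
- button (a joint): brass spring button, travel in m: 0 out (tip 24 mm from the spigot's axis, 2 mm proud of a locked tube), 0.003 to 0.006 while held in by the bore. 6 mm thick, axis 28 mm above the ring; spring 2 to 4 N, pushed in by the bell mouth (3 to 10 N). Pops out when the hole faces it within 0.04 rad; turning on meets a hard stop. A locked tube can rise 2.5 mm
- back (a point): middle of the extractor's top back edge, 110 mm from the spigot's axis along the extractor's +x. The ring may have been left turned: the button's bearing lies anywhere within 0.6 rad either way of the direction from the spigot's axis to this point, and must be found by looking or by feel; an orange tick on the ring lies under the button
- flux_jar: bystander: green round jar with lid, 62 mm across, 75 mm tall, standing; origin at the centre of its underside
- tip_jar: bystander: blue round jar with steel lid, 60 mm across, 85 mm tall, standing; origin at the centre of its underside
- solder_spool: bystander: red and steel solder reel, 62 mm across, 40 mm tall, standing on its flange; origin at the centre of its underside
- hood: bystander: black funnel hood, 110 mm across at its foot, 75 mm tall, standing wide end down; origin at the centre of its underside
- parts_box: bystander: green plastic box 75 x 55 x 28 mm; origin at the centre of its underside
- multimeter: bystander: yellow and black multimeter lying on its back, 155 x 78 x 38 mm; origin at the centre of its underside
- screwdriver: bystander: red screwdriver lying on the table, 170 mm long; origin under its middle

How it is judged (in metres and radians):
On the way, in this order (a step that is already met when the one before it is completed fails the run):
1. the tube is fully home on the ring (mouth end within 1.2 mm of it) and the button has popped out through its hole (horizontal distance between tube and inlet below 0.004 m and angle between tube's own z axis and vertical below 0.06 rad and z of tube in the frame of inlet between -0.003 and 0.0012 m and value of joint button below 0.0015 m), for 0.1 s.
2. tug test: the locked tube is pulled up against the button (raised at least 2 mm, at least 4 N between tube and extractor) with the button still out (horizontal distance between tube and inlet below 0.004 m and angle between tube's own z axis and vertical below 0.06 rad and z of tube in the frame of inlet between 0.002 and 0.006 m and value of joint button below 0.0015 m and contact force between tube and extractor above 4 N), for 0.2 s.
At the end, for the whole second after the job is handed in: the tube stands on the ring, upright within 0.06 rad, on the spigot's axis within 4 mm and its mouth end within 1.5 mm of the ring, the button is out through its hole (joint below 1.5 mm), the tube is at rest and released (horizontal distance between tube and inlet below 0.004 m and angle between tube's own z axis and vertical below 0.06 rad and z of tube in the frame of inlet between -0.003 and 0.0015 m and value of joint button below 0.0015 m and linear speed of tube below 0.01 m/s and contact force between tube and the fingers below 0.1 N); the robot touches nothing.
It fails at once if more than 30 N between the tube and the extractor (spigot, ring and button included) (contact force between tube and extractor above 30 N).
It fails at once if a bystander moved more than 20 mm (distance of any of flux_jar, tip_jar, solder_spool, hood, parts_box, multimeter, screwdriver from where it was at the start of the episode above 0.02 m).
It fails at once if a jar tipped (angle between any of flux_jar, tip_jar's own z axis and vertical above 0.4 rad).
It also fails if it takes over 67 s, if anything falls off the work surface, if the arm or the gripper's body presses on something with over 40 N, if the wrist force passes 120 N, or if a joint passes its speed limit or range.

### The arm

A 6-joint arm with a two-finger parallel gripper is mounted at the origin on the work surface. World frame = base frame: x ahead of the robot, y to its left, z up, the work surface at z = 0. Lengths are in mm, angles in rad, forces in N, time in s.
With the tool pointing down it reaches from about 275 to 750 mm from the base axis. Payload 10.2 kg.
Tool frame: the origin (TCP) lies midway between the tips of the shut fingers; the grasp point (between the pads) lies grip_depth behind it (grip_depth is the distance from the TCP to the grasp point, in mm); z points along the fingers, y is the line along which they close (so a half turn about z gives the same grasp; the last joint's range is limited). The gripper opens to 85 mm and grips with 20 to 120 N. Pads are 22 mm wide; open, the fingers measure 114 mm over their backs; the gripper's body (76 mm by 85 mm) begins 54 mm behind the grasp point. The pads swing forward as they close: fully open they stand 13 mm farther back than shut.
Start: joints at [1.126, 0.313, 1.498, -0, 1.331, -0.223], TCP at [115.505, 512.142, 231.294] pointing down, gripper open.
Joint ranges: [-2.94, 2.94], [-0.97, 2.17], [0.19, 2.56], [-1.23, 4.37], [0.02, 3.11], [-2.88, 2.88]. Speed limits (rad/s): [2.39, 2.39, 3.01, 3.14, 3.14, 3.14].

### API

Orientations are given as a unit quaternion [w, x, y, z].
In Python, from rig import * gives the robot as it stands.
- The arm moves only by the tool servo_tool, never from a script. Its argument "commands" is a list of rows, each a list of 3 entries, a list of its own where there are three numbers: the gripper command: -1 is fully open, 1 is shut, values between are in proportion, then the shift along the tool's x, y, z in m, then the turn, a rotation vector about the tool's x, y, z in units of 6 degrees (1.0 is 6 degrees). In form: [[grip, [dx, dy, dz], [ax, ay, az]], ...]. A call has 1 to 10 rows; each row shifts and turns the commanded pose from where the row before left it, along the tool's axes as they then stand; what a row does not reach is not made up. A row lasts 1/12 s, in which the tool goes at most 41.7 mm and 7.16 degrees, less where a joint would pass 70% of its speed; a pose out of reach is approached as far as the arm can. A call is refused whole if a number of a shift passes 0.0417 or a number of a turn 1, either way. A call with a gripper value outside its range is refused whole. The fingers move at their own pace and stop on an object; "squeeze" is the grip in N (left out, the last holds). Time passes only in rows, so rows that do not move let the fingers close. It gives the time, the measured TCP pose, the force, the opening and the grip force at its end, in the units of the state.
- sense(): the state, without advancing time (a new reading comes with each control period).
- capture(name): name is "side" or "top" or "wrist"; returns a dict with "pixels" (400x640x3 uint8, red, green, blue), "z_map" (400x640 float32, mm along the optical axis (not along the pixel's ray), 0 where there is no reading), "fx", "fy", "cx", "cy" (pixels), "rvec" (rotation vector, rad) and "tvec" (3), from world to camera coordinates, as OpenCV has them; the wrist camera has in their place "T_tool_cam" (4x4, takes a point from camera to tool coordinates, whose origin is the TCP and whose axes are the flange's). Camera axes: x right, y down, z forward; pixel columns grow to the right and rows downward; lengths in mm; the calibration is good to about 2 mm. A picture is of the moment at which its call begins: read the wrist's pose just before it.
- finish_job(): hands the job in; it is judged then, once.
The state is a dict: "time_s": time; "joints": joint angles; "dq": joint speeds; "tau": joint torques, N m; "eef_pos": TCP position; "ee_rot": TCP orientation; "force": force on the tool from outside, world axes, zero at the start; "wrist_torque": the same for the moment, N m; "grip_width": opening from 0.0 (shut) to 1.0 (fully open); "grip_force": force on a finger pad.
Only numpy, scipy, OpenCV 4.12 (cv2) and the standard library are available. Lean on these libraries where they do the work, as an engineer would, in place of code of your own. Each camera call takes 0.05 s, during which the arm holds its last target. There are 200 camera calls.

## Working session

There is one attempt and no reset: what is moved stays moved. The work goes in short steps, Python scripts to look and compute and a tool call to move; the robot and the scene stay as the last step left them, time stands still between calls to the robot, and variables do not carry over. Pictures are saved under pics/ and viewed, at most 10 in all, crops included, and the job is handed in when it is done.

Besides the shell and the picture viewer there is one more tool, called after ">>>" as a command line: name --argument value ..., lists and objects as JSON in quotes. servo_tool: Moves the arm, as the interface text tells. Its arguments: {"type":"object","properties":{"commands":{"type":"array"},"squeeze":{"type":"number"}},"required":["commands"]}

```bash
mkdir -p pics; ls; cat > h.py <<'E'
from rig import *
import numpy as np, cv2
from scipy.spatial.transform import Rotation as R
def shot(n):
    s=sense(); c=capture(n); return s,c
def save(c,f,crop=None,k=1):
    p=c["pixels"]
    if crop: x0,y0,x1,y1=crop; p=p[y0:y1,x0:x1]
    p=cv2.resize(p,None,fx=k,fy=k,interpolation=cv2.INTER_CUBIC) if k!=1 else p
    cv2.imwrite(f,p[:,:,::-1])
def cloud(c,s=None):
    z=c["z_map"].astype(float); v,u=np.indices(z.shape)
    P=np.stack([(u-c["cx"])/c["fx"]*z,(v-c["cy"])/c["fy"]*z,z],-1)
    P[z<=0]=np.nan
    if "rvec" in c:
        M=cv2.Rodrigues(np.array(c["rvec"],float))[0]; return (P-np.array(c["tvec"]).ravel())@M
    T=np.array(c["T_tool_cam"]); P=P@T[:3,:3].T+T[:3,3]
    q=s["ee_rot"]; M=R.from_quat([q[1],q[2],q[3],q[0]]).as_matrix()
    return P@M.T+np.array(s["eef_pos"])
E
python3 - <<'E'
from h import *
import pickle
s,c=shot("top"); save(c,"pics/top.png"); pickle.dump(c,open("top.pkl","wb"))
s,c=shot("side"); save(c,"pics/side.png"); pickle.dump(c,open("side.pkl","wb"))
print(s)
try: print(grip_depth)
except Exception as e: print(e)
print(c["T_tool_cam"] if "T_tool_cam" in c else c["tvec"])
E
```

```text
pics
{'time_s': 0.05, 'joints': array([ 1.12558292e+00,  3.13478434e-01,  1.49843345e+00,  1.23224908e-05,
        1.33098757e+00, -2.23405007e-01]), 'dq': array([-0.00030985, -0.00176791, -0.00153808,  0.00087404,  0.00101457,
        0.00027511]), 'tau': array([ 4.01352852e-03, -4.13356698e+01, -2.60475683e+01, -1.87566748e-04,
        2.88305077e-03,  4.01099612e-05]), 'eef_pos': array([115.39741374, 511.90324966, 230.72188945]), 'ee_rot': array([-2.20045406e-04,  1.10678427e-01,  9.93856055e-01, -6.15266153e-04]), 'force': array([ 0.11059062, -0.28770185,  0.05003679]), 'wrist_torque': array([0.01964723, 0.01731071, 0.0887895 ]), 'grip_force': 0.0, 'grip_width': 1.0018774212186659}
18.700000000000003
[-508.3824703   212.10386348 1109.9169202 ]
```

View pics/top.png

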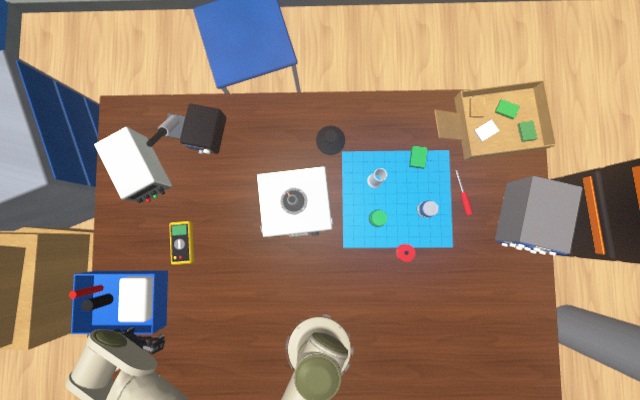

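View pics/side.png

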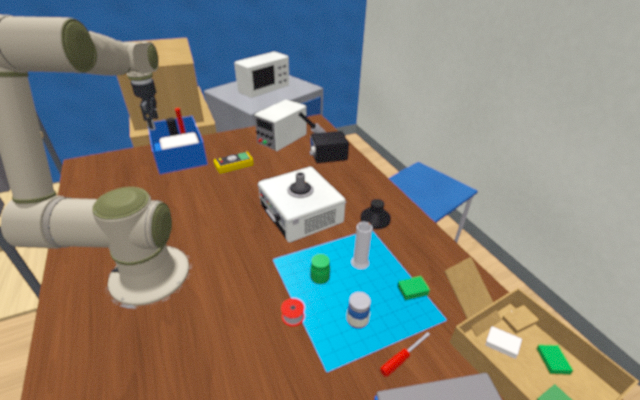

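The top view shows the tube at (378,178) and the extractor's spigot at (294,200), with an orange mark near (290,195). The green jar is at (378,218), close to the tube. The side view shows the tube standing at (362,245). Next I'll measure both and enlarge the crops.

```bash
python3 - <<'E'
from h import *
import pickle
c=pickle.load(open("top.pkl","rb")); W=cloud(c)
for n,(x0,y0,x1,y1) in dict(tube=(360,160,395,195),spig=(250,160,340,245)).items():
    Q=W[y0:y1,x0:x1].reshape(-1,3)
    Q=Q[np.isfinite(Q[:,0])]; print(n,Q[:,2].max())
    for lo,hi in [(140,156),(60,130),(3,20),(100,115),(124,132),(160,182)]:
        q=Q[(Q[:,2]>lo)&(Q[:,2]<hi)]
        if len(q)>3: print(lo,hi,len(q),q.mean(0).round(1),((q.min(0)+q.max(0))/2).round(1),(q.max(0)-q.min(0)).round(1))
for p in [(378,218),(429,208),(405,253),(418,157),(331,140),(180,243),(463,192)]: print(p,W[p[1],p[0]].round())
# extractor orientation
m=((W[...,2]>104)&(W[...,2]<116)); m[:, :245]=0; m[:,345:]=0
q=W[m][:,:2].astype(np.float32); print(cv2.minAreaRect(q))
a=cv2.resize(c["pixels"][160:245,250:340],None,fx=5,fy=5,interpolation=2)
b=cv2.resize(c["pixels"][155:197,355:397],(425,425),interpolation=2)
cv2.imwrite("pics/crop.png",np.hstack([a[:425,:375],b])[:,:,::-1])
E
```

```text
tube 157.99228725190812
140 156 45 [ 610.5 -209.7  148. ] [ 609.3 -209.   147.2] [41.9 42.5 12.8]
60 130 92 [ 609.6 -209.5   96.4] [ 608.5 -208.6   96. ] [42.1 41.7 67.8]
3 20 275 [ 618.5 -217.1    5.9] [ 620.4 -220.2   11.5] [128.4 128.6  16.9]
100 115 16 [ 606.8 -203.5  108.6] [ 608.1 -207.6  107.4] [41.4 39.4 14.1]
124 132 9 [ 602.5 -207.8  128. ] [ 607.  -208.1  127.8] [38.1 37.   7. ]
spig 184.76298726126723
140 156 5 [521.9  75.  150.9] [527.9  81.6 149.7] [33.1 29.9 11.6]
60 130 4324 [522.9  81.1 110.2] [524.6  80.5  96.3] [246.  259.7  67.2]
3 20 386 [535.4  81.3   4.5] [532.   88.4   6. ] [316.8 335.    6. ]
100 115 3843 [524.7  81.8 109.4] [525.9  80.5 107.6] [240.7 259.7  14.8]
124 132 223 [526.1  81.5 127.8] [526.8  82.5 128.1] [68.5 68.4  7.8]
160 182 90 [526.2  81.9 176.5] [526.7  81.6 171.1] [34.3 32.7 21.2]
(378, 218) [ 465. -210.   76.]
(429, 208) [ 498. -386.   84.]
(405, 253) [ 341. -309.   39.]
(418, 157) [ 690. -369.   22.]
(331, 140) [744. -49.  79.]
(180, 243) [382. 500.  42.]
(463, 192) [ 559. -527.   24.]
((344.926513671875, 63.31371307373047), (584.1565551757812, 247.08372497558594), 5.984086036682129)
```

View pics/crop.png

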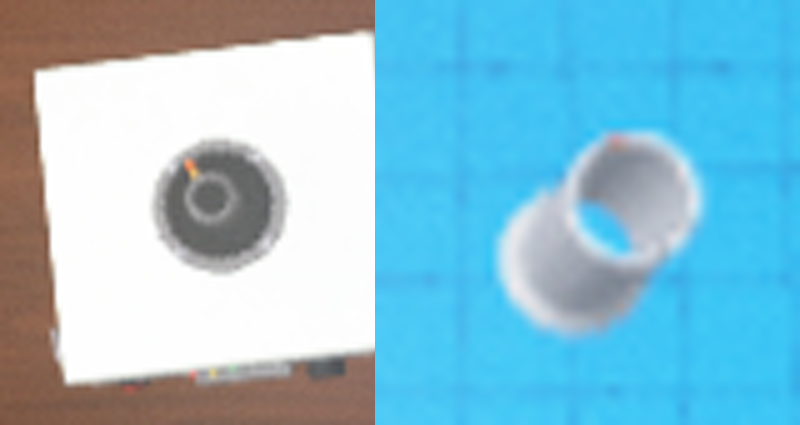

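The crop shows the orange tick on the ring at crop (189,163), with the ring centre at (220,205), so it bears about +36° from world x. The tube's orange line is at (615,140), with the rim centre at (633,200), about +17°. If I carry the tube across without turning it, it arrives roughly 20° short of the button, which is what I want. I'll fly over now.

>>> servo_tool --commands '[[-1,[-0.0267,-0.0247,0],[0,0,0]],[-1,[-0.0267,-0.0247,0],[0,0,0]],[-1,[-0.0267,-0.0247,0],[0,0,0]],[-1,[-0.0267,-0.0247,0],[0,0,0]],[-1,[-0.0267,-0.0247,0],[0,0,0]],[-1,[-0.0267,-0.0247,0],[0,0,0]],[-1,[-0.0267,-0.0247,0],[0,0,0]],[-1,[-0.0267,-0.0247,0],[0,0,0]]]'

```text
time_s: 0.77
eef_pos: [280.8, 270.8, 231.2]
ee_rot: [-0.0, 0.11, 0.994, -0.0]
force: [0.3, 0.1, 0.6]
grip_width: 1.0
grip_force: 0.0
```

>>> servo_tool --commands '[[-1,[-0.0267,-0.0247,0],[0,0,0]],[-1,[-0.0267,-0.0247,0],[0,0,0]],[-1,[-0.0267,-0.0247,0],[0,0,0]],[-1,[-0.0267,-0.0247,0],[0,0,0]],[-1,[-0.0267,-0.0247,0],[0,0,0]],[-1,[-0.0267,-0.0247,0],[0,0,0]],[-1,[-0.0267,-0.0247,0],[0,0,0]],[-1,[0,0,0],[0,0,0]]]'

```text
time_s: 1.43
eef_pos: [427.1, 58.4, 230.9]
ee_rot: [0.0, 0.113, 0.994, -0.001]
force: [0.6, 0.6, -0.3]
grip_width: 1.001
grip_force: 0.0
```

```bash
python3 - <<'E'
from h import *
import pickle
s,c=shot("wrist"); save(c,"pics/w1.png"); W=cloud(c,s)
pickle.dump((s,c),open("w1.pkl","wb"))
hsv=cv2.cvtColor(c["pixels"],cv2.COLOR_RGB2HSV); 
m=(hsv[...,0]>5)&(hsv[...,0]<20)&(hsv[...,1]>170)&(hsv[...,2]>150)&(W[...,2]>120)
print(m.sum(), np.nanmean(W[m],0) if m.any() else 0, np.argwhere(m).mean(0) if m.any() else 0)
ok=(W[...,0]>470)&(W[...,0]<580)&(W[...,1]>30)&(W[...,1]<130)
for lo,hi in [(120,133),(165,185)]:
    q=W[ok&(W[...,2]>lo)&(W[...,2]<hi)]
    if len(q): print(len(q),q.mean(0),(q.min(0)+q.max(0))/2,np.ptp(q,0))
c=pickle.load(open("top.pkl","rb")); W=cloud(c)
hsv=cv2.cvtColor(c["pixels"],cv2.COLOR_RGB2HSV)
for (x0,y0,x1,y1) in [(280,186,300,215),(370,165,392,190)]:
    h=hsv[y0:y1,x0:x1].astype(int); q=((h[...,0]<22)&(h[...,1]>80))
    print([(v+y0,u+x0,h[v,u].tolist(),W[v+y0,u+x0].round().tolist()) for v,u in np.argwhere(q)][:14])
T=np.array(sense()["ee_rot"]);print(np.array(capture("wrist")["T_tool_cam"]).round(2))
E
```

```text
0 0 0
3497 [511.70592443  83.28707818 128.28914472] [519.93910083  83.16607335 126.49350946] [67.06965741 73.92639482 12.98509392]
2031 [518.55255978  83.05768449 176.77621381] [522.52493667  83.19561288 173.01841543] [33.40082284 34.6790585  15.97813331]
[(np.int64(192), np.int64(287), [11, 126, 237], [554.0, 103.0, 129.0]), (np.int64(192), np.int64(288), [9, 108, 196], [554.0, 99.0, 130.0]), (np.int64(193), np.int64(287), [10, 141, 215], [550.0, 102.0, 132.0]), (np.int64(193), np.int64(288), [12, 140, 220], [550.0, 99.0, 135.0]), (np.int64(194), np.int64(288), [18, 128, 231], [544.0, 97.0, 155.0]), (np.int64(194), np.int64(289), [18, 91, 185], [544.0, 93.0, 161.0]), (np.int64(195), np.int64(288), [19, 90, 188], [540.0, 95.0, 171.0])]
[]
[[   0.     -0.95   -0.32   83.92]
 [   1.      0.      0.      0.4 ]
 [  -0.     -0.32    0.95 -143.55]
 [   0.      0.      0.      1.  ]]
```

View pics/w1.png

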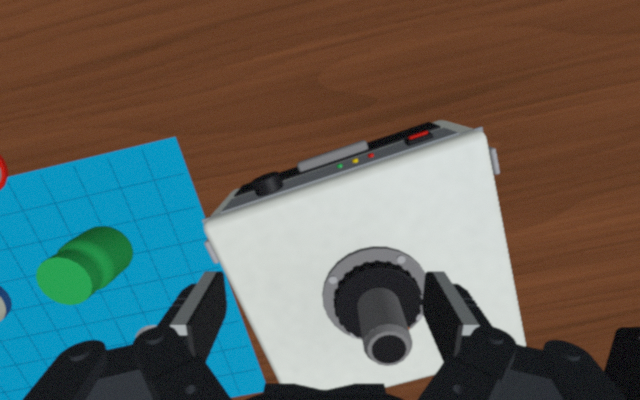

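The wrist view shows the spigot top at about (388,345). The tick is hidden behind it on the far side. The bearing from the top camera, about 37°, is good enough to start with. On to the tube.

>>> servo_tool --commands '[[-1,[-0.0264,-0.0244,0],[0,0,0]],[-1,[-0.0264,-0.0244,0],[0,0,0]],[-1,[-0.0264,-0.0244,0],[0,0,0]],[-1,[-0.0264,-0.0244,0],[0,0,0]],[-1,[-0.0264,-0.0244,0],[0,0,0]],[-1,[-0.0264,-0.0244,0],[0,0,0]],[-1,[-0.0264,-0.0244,0],[0,0,0]],[-1,[-0.0264,-0.0244,0],[0,0,0]],[-1,[-0.0264,-0.0244,0],[0,0,0]],[-1,[0,0,0],[0,0,0]]]'

```text
time_s: 2.37
eef_pos: [609.7, -207.0, 229.2]
ee_rot: [-0.001, 0.112, 0.994, -0.0]
force: [-1.1, 0.1, -0.4]
grip_width: 0.997
grip_force: 0.0
```

```bash
cat >> h.py <<'E'
def togo(p,yaw=None):
    s=sense(); q=s["ee_rot"]; r=R.from_quat([q[1],q[2],q[3],q[0]]); M=r.as_matrix()
    d=M.T@(np.array(p)-s["eef_pos"]); 
    y=np.arctan2(M[1,0],M[0,0]) if yaw is None else yaw
    tgt=np.array([[np.cos(y),np.sin(y),0],[np.sin(y),-np.cos(y),0],[0,0,-1]])
    print("tool delta mm",d.round(1),"turn units",((r.inv()*R.from_matrix(tgt)).as_rotvec(degrees=True)/6).round(3),"yaw",y,"pos",np.array(s["eef_pos"]).round(1),"F",s["force"].round(1),"T",s["wrist_torque"].round(2),"t",s["time_s"])
def circ(q):
    A=np.c_[2*q[:,:2],np.ones(len(q))]; x=np.linalg.lstsq(A,(q[:,:2]**2).sum(1),rcond=None)[0]
    return x[:2],np.sqrt(x[2]+x[0]**2+x[1]**2)
E
python3 - <<'E'
from h import *
s,c=shot("wrist"); save(c,"pics/w2.png"); W=cloud(c,s)
ok=(abs(W[...,0]-609)<45)&(abs(W[...,1]+209)<45)
q=W[ok&(W[...,2]>146)&(W[...,2]<156)]; print(len(q),q.mean(0),(q.min(0)+q.max(0))/2,np.ptp(q,0),circ(q))
togo([609.3,-209,91.3])
E
```

```text
898 [ 607.03482146 -209.50525943  149.60043298] [ 606.79063302 -209.48765272  149.34711038] [43.56104263 43.52540991  6.66012465] (array([ 606.58660623, -209.38727172]), np.float64(20.3872259245853))
tool delta mm [ -1.8  -4.3 138.3] turn units [ 0.006 -0.02  -0.   ] yaw 2.9189076431255936 pos [ 608.8 -204.6  229.6] F [ 0.2  0.8 -0.9] T [ 0.03  0.   -0.01] t 2.4167
```

View pics/w2.png

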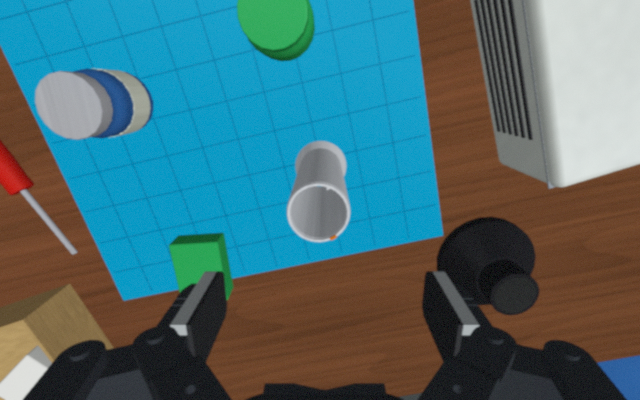

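The tube rim centre is at (319,213) and the orange line at (333,238), which puts the hole at about 15–17° yaw. Now I'll descend and grip.

>>> servo_tool --commands '[[-1,[0,-0.0048,0.02],[0,0,0]],[-1,[0,0,0.025],[0,0,0]],[-1,[0,0,0.025],[0,0,0]],[-1,[0,0,0.025],[0,0,0]],[-1,[0,0,0.025],[0,0,0]],[-1,[0,0,0.018],[0,0,0]],[-1,[0,0,0],[0,0,0]]]'

```text
time_s: 3.0
eef_pos: [605.3, -205.5, 89.8]
ee_rot: [-0.003, 0.11, 0.994, 0.002]
force: [-0.9, 0.1, -0.1]
grip_width: 1.002
grip_force: 0.0
```

>>> servo_tool --commands '[[1,[0,0,0],[0,0,0]],[1,[0,0,0],[0,0,0]],[1,[0,0,0],[0,0,0]],[1,[0,0,0],[0,0,0]],[1,[0,0,0],[0,0,0]],[1,[0,0,0],[0,0,0]],[1,[0,0,0],[0,0,0]],[1,[0,0,0],[0,0,0]]]' --squeeze 40

```text
time_s: 3.67
eef_pos: [607.8, -208.6, 94.9]
ee_rot: [0.001, 0.111, 0.994, -0.0]
force: [-0.0, 0.8, 6.8]
grip_width: 0.511
grip_force: 39.8
```

>>> servo_tool --commands '[[1,[0,0,-0.02],[0,0,0]],[1,[0,0,-0.03],[0,0,0]],[1,[0,0,-0.03],[0,0,0]],[1,[0,0,-0.03],[0,0,0]],[1,[0,0,-0.03],[0,0,0]],[1,[0,0,-0.03],[0,0,0]],[1,[0,0,-0.03],[0,0,0]],[1,[0,0,0],[0,0,0]]]'

```text
time_s: 4.33
eef_pos: [608.1, -209.1, 300.2]
ee_rot: [0.005, 0.111, 0.994, -0.002]
force: [-0.0, -0.1, -0.9]
grip_width: 0.512
grip_force: 41.1
```

>>> servo_tool --commands '[[1,[0.01,0.0185,0],[0,0,0]],[1,[0.0155,0.0285,0],[0,0,0]],[1,[0.0155,0.0285,0],[0,0,0]],[1,[0.0155,0.0285,0],[0,0,0]],[1,[0.0155,0.0285,0],[0,0,0]],[1,[0.0155,0.0285,0],[0,0,0]],[1,[0.0155,0.0285,0],[0,0,0]],[1,[0.0155,0.0285,0],[0,0,0]],[1,[0.0155,0.0285,0],[0,0,0]],[1,[0,0,0],[0,0,0]]]'

```text
time_s: 5.17
eef_pos: [528.9, 65.9, 293.3]
ee_rot: [-0.0, 0.108, 0.994, 0.001]
force: [0.9, -0.2, -1.2]
grip_width: 0.51
grip_force: 41.2
```

```bash
python3 - <<'E'
from h import *
s,c=shot("wrist"); W=cloud(c,s); save(c,"pics/w3.png")
togo([526.6,82,300])
p=s["eef_pos"]
ok=(abs(W[...,0]-p[0])<45)&(abs(W[...,1]-p[1])<45)
h=np.nanmax(np.where(ok,W[...,2],np.nan)); print(h)
for lo,hi in [(p[2]+52,p[2]+66),(p[2]-10,p[2]+40),(170,184),(124,133)]:
    q=W[ok&(W[...,2]>lo)&(W[...,2]<hi)]
    if len(q)>9: print(lo,len(q),q.mean(0),(q.min(0)+q.max(0))/2,np.ptp(q,0),circ(q))
s,c=shot("side"); save(c,"pics/s3.png",(220,80,420,280),3)
s,c=shot("top"); save(c,"pics/t3.png",(250,150,350,250),5)
E
```

```text
tool delta mm [ 7.  17.2 -6.8] turn units [ 0.002 -0.003 -0.   ] yaw 2.923316521047036 pos [529.7  63.7 293.2] F [ 0.1 -0.8 -1.8] T [-0.03 -0.04 -0.01] t 5.2167
378.93072979566205
345.29888335052857 9419 [520.0521307   63.20188348 350.2459283 ] [526.5761027   65.90139382 352.29869807] [45.85989494 89.98610117 13.99587646] (array([545.44076821,  60.41000945]), np.float64(43.079354077662806))
283.29888335052857 12813 [525.1878288   67.39762356 316.52528881] [527.91828702  68.15896648 308.29639163] [43.16015067 69.924014   49.99491969] (array([526.51846621,  67.22749365]), np.float64(22.61528340341359))
170 483 [516.59941285  91.39245057 177.48529825] [521.82762884  87.96110844 175.52276487] [30.92896324 25.04227378 10.88345506] (array([521.59687913,  85.15183524]), np.float64(12.360257032452878))
124 1985 [508.52818274  86.06841797 128.77981008] [522.88535952  78.74815102 128.20188001] [72.09433895 64.24110059  8.28416042] (array([522.30870491,  82.64918746]), np.float64(27.48108862408384))
```

View pics/w3.png

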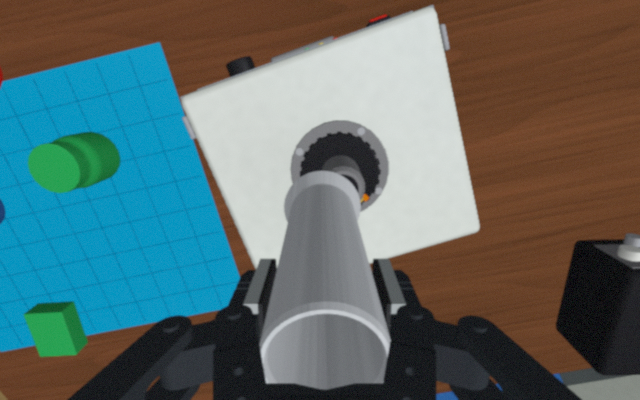

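View pics/s3.png

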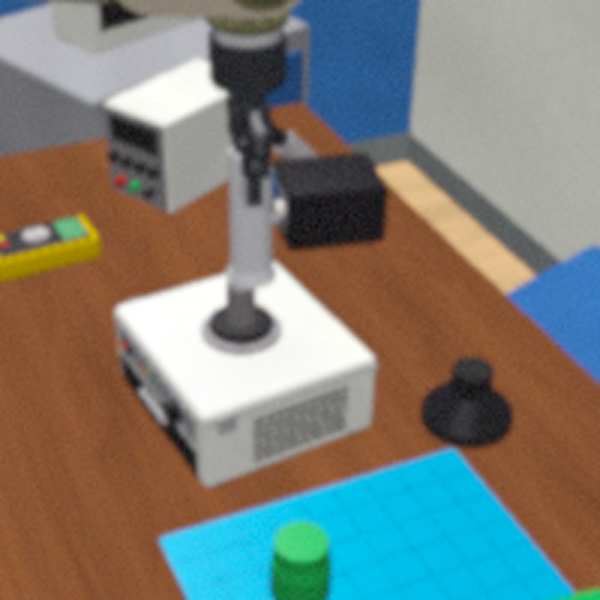

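The tube is held straight. The tick shows at (364,197) in the wrist view, and the tube sits over the -y side of the spigot. I'll shift across, let it settle, and measure the tube and ring together.

>>> servo_tool --commands '[[1,[0.0035,0.0085,0],[0,0,0]],[1,[0.0035,0.0085,0],[0,0,0]],[1,[0,0,0],[0,0,0]],[1,[0,0,0],[0,0,0]],[1,[0,0,0],[0,0,0]],[1,[0,0,0],[0,0,0]]]'

```text
time_s: 5.82
eef_pos: [527.6, 79.2, 293.2]
ee_rot: [-0.0, 0.111, 0.994, -0.0]
force: [-0.9, 0.0, -1.9]
grip_width: 0.507
grip_force: 41.2
```

```bash
cat > m.py <<'E'
from h import *
from scipy.optimize import least_squares
togo([526.6,82,290])
s,c=shot("wrist"); W=cloud(c,s); togo([526.6,82,290])
p=s["eef_pos"]
ok=(abs(W[...,0]-p[0])<45)&(abs(W[...,1]-p[1])<50)
def cyl(lo,hi,r,w=26):
    q=W[ok&(W[...,2]>lo)&(W[...,2]<hi)&(abs(W[...,1]-p[1])<w)&(abs(W[...,0]-p[0])<w)]
    f=least_squares(lambda x:np.hypot(q[:,0]-x[0],q[:,1]-x[1])-r,[p[0],p[1]],loss="soft_l1",f_scale=.7)
    print("cyl",lo,len(q),f.x.round(1),"rms",np.sqrt(np.mean(f.fun**2)).round(2))
cyl(p[2]-65,p[2]-35,22); cyl(p[2]-35,p[2]-5,22)
cyl(140,170,17.5)
# ring outer edge
q=W[ok&(W[...,2]>125)&(W[...,2]<131)]; hull=cv2.convexHull(q[:,:2].astype(np.float32))[:,0].astype(float)
f=least_squares(lambda x:np.hypot(hull[:,0]-x[0],hull[:,1]-x[1])-36,[526,82],loss="soft_l1",f_scale=.7); print("ring",f.x.round(1),f.fun.round(1))
E
python3 m.py; python3 - <<'E'
from h import *
s,c=shot("top"); W=cloud(c)
p=s["eef_pos"]
q=W[(abs(W[...,0]-p[0])<40)&(abs(W[...,1]-p[1])<40)]
print([q[(q[:,2]>a)&(q[:,2]<a+15)].mean(0).round(1) for a in (120,200,230,260)])
E
```

```text
tool delta mm [1.6 2.5 3.2] turn units [-0.001 -0.     0.   ] yaw 2.919443576354443 pos [527.6  79.2 293.2] F [-0.9  0.  -1.9] T [0.02 0.01 0.04] t 5.8167
tool delta mm [1.6 2.5 3.3] turn units [-0. -0.  0.] yaw 2.919403959468874 pos [527.6  79.2 293.3] F [-0.7  0.1 -1.5] T [ 0.02 -0.05  0.04] t 5.8667
cyl 228.24423311699155 999 [527.5  79.2] rms 0.17
cyl 258.24423311699155 1553 [527.7  79.5] rms 0.2
cyl 140 239 [524.2  83.2] rms 0.13
ring [522.8  83.4] [ 2.2  1.9  1.4  0.7  0.9  0.3  0.4  0.4  0.4  0.4  0.3  0.2  0.1 -0.1
 -0.3 -0.3 -0.1 -0.1 -0.2  0.   0.   0.1  0.2  0.2  0.1  0.2  0.7  0.6
  0.4  0.4  0.5  1.1  1.2  0.7]
[array([503.2,  99.2, 127.2]), array([506. ,  84.9, 207.2]), array([508.2,  79.1, 234.9]), array([nan, nan, nan])]<stdin>:5: RuntimeWarning: Mean of empty slice.
  ret = um.true_divide(
```

>>> servo_tool --commands '[[1,[0.0038,0.003,0.003],[0,0,0]],[1,[0,0,0.006],[0,0,0]],[1,[0,0,0.006],[0,0,0]],[1,[0,0,0],[0,0,0]],[1,[0,0,0],[0,0,0]],[1,[0,0,0],[0,0,0]]]'

```text
time_s: 6.42
eef_pos: [524.5, 83.2, 278.3]
ee_rot: [0.0, 0.111, 0.994, -0.0]
force: [-0.6, 0.3, -2.0]
grip_width: 0.513
grip_force: 41.2
```

```bash
python3 m.py
```

```text
tool delta mm [ -2.3  -0.8 -11.7] turn units [-0.  0. -0.] yaw 2.9197555189141866 pos [524.5  83.2 278.3] F [-0.6  0.3 -2. ] T [-0.01  0.03 -0.02] t 6.4167
tool delta mm [ -2.3  -0.8 -11.6] turn units [0.    0.003 0.   ] yaw 2.9197618181454117 pos [524.6  83.2 278.4] F [-0.3 -0.8 -1.9] T [ 0.01 -0.02 -0.01] t 6.4667
cyl 213.33104355319608 997 [524.4  83.3] rms 0.17
cyl 243.33104355319608 1554 [524.6  83.5] rms 0.2
cyl 140 5 [524.3  84.5] rms 0.07
ring [522.7  83.4] [-0.4  1.6  1.8  0.7  0.9  0.7  0.5  0.4  0.2  0.   0.2 -0.   0.  -0.4
 -0.4 -0.2  0.  -0.1 -0.1  0.2  0.3  0.3  0.7  1.   1.   1.2  1.5]
```

>>> servo_tool --commands '[[1,[0,0,0.004],[0,0,0]],[1,[0,0,0.004],[0,0,0]],[1,[0,0,0.004],[0,0,0]],[1,[0,0,0.004],[0,0,0]],[1,[0,0,0],[0,0,0]]]'

```text
time_s: 6.88
eef_pos: [524.1, 83.3, 261.2]
ee_rot: [-0.001, 0.111, 0.994, -0.0]
force: [0.2, 0.1, -0.9]
grip_width: 0.511
grip_force: 41.2
```

>>> servo_tool --commands '[[1,[0,0,0.003],[0,0,0]],[1,[0,0,0.002],[0,0,0]],[1,[0,0,0.002],[0,0,0]],[1,[0,0,0],[0,0,0]]]'

```text
time_s: 7.22
eef_pos: [524.4, 83.3, 254.9]
ee_rot: [-0.0, 0.111, 0.994, -0.0]
force: [0.3, 0.7, -1.4]
grip_width: 0.514
grip_force: 41.2
```

>>> servo_tool --commands '[[1,[0,0,0.002],[0,0,0]],[1,[0,0,0.002],[0,0,0]],[1,[0,0,0.002],[0,0,0]],[1,[0,0,0],[0,0,0]]]'

```text
time_s: 7.55
eef_pos: [524.5, 83.4, 249.0]
ee_rot: [-0.0, 0.111, 0.994, 0.0]
force: [0.9, 1.2, -0.7]
grip_width: 0.517
grip_force: 41.1
```

>>> servo_tool --commands '[[1,[0,0,0.002],[0,0,0]],[1,[0,0,0.002],[0,0,0]],[1,[0,0,0.002],[0,0,0]],[1,[0,0,0],[0,0,0]]]'

```text
time_s: 7.88
eef_pos: [524.6, 83.4, 243.1]
ee_rot: [0.0, 0.111, 0.994, 0.0]
force: [2.3, 1.8, -1.5]
grip_width: 0.517
grip_force: 40.8
```

>>> servo_tool --commands '[[1,[0,0,0.002],[0,0,0]],[1,[0,0,0.002],[0,0,0]],[1,[0,0,0.002],[0,0,0]],[1,[0,0,0],[0,0,0]]]'

```text
time_s: 8.22
eef_pos: [524.3, 83.3, 236.6]
ee_rot: [-0.0, 0.111, 0.994, -0.0]
force: [3.1, 2.4, -2.2]
grip_width: 0.511
grip_force: 40.8
```

>>> servo_tool --commands '[[1,[0,0,0.002],[0,0,0]],[1,[0,0,0.002],[0,0,0]],[1,[0,0,0.002],[0,0,0]],[1,[0,0,0],[0,0,0]]]'

```text
time_s: 8.55
eef_pos: [524.3, 83.3, 230.7]
ee_rot: [-0.0, 0.111, 0.994, -0.0]
force: [2.6, 1.5, -2.6]
grip_width: 0.517
grip_force: 40.7
```

>>> servo_tool --commands '[[1,[0,0,0.002],[0,0,0]],[1,[0,0,0.0015],[0,0,0]],[1,[0,0,0.001],[0,0,0]],[1,[0,0,0],[0,0,0]]]'

```text
time_s: 8.88
eef_pos: [524.4, 83.3, 226.5]
ee_rot: [-0.0, 0.111, 0.994, -0.0]
force: [2.9, 1.8, -3.0]
grip_width: 0.509
grip_force: 40.8
```

>>> servo_tool --commands '[[1,[0,0,0.001],[0,0,0]],[1,[0,0,0.001],[0,0,0]],[1,[0,0,0],[0,0,0]]]'

```text
time_s: 9.13
eef_pos: [524.4, 83.3, 224.6]
ee_rot: [-0.0, 0.111, 0.994, -0.0]
force: [2.4, 1.9, -1.6]
grip_width: 0.508
grip_force: 40.8
```

>>> servo_tool --commands '[[1,[0,0,0.0007],[0,0,0]],[1,[0,0,0.0006],[0,0,0]],[1,[0,0,0],[0,0,0]]]'

```text
time_s: 9.38
eef_pos: [524.5, 83.2, 223.4]
ee_rot: [-0.0, 0.111, 0.994, -0.0]
force: [3.3, 1.9, -0.7]
grip_width: 0.516
grip_force: 40.9
```

>>> servo_tool --commands '[[1,[0,0,0.0007],[0,0,0]],[1,[0,0,0.0003],[0,0,0]],[1,[0,0,0],[0,0,0]]]'

```text
time_s: 9.63
eef_pos: [524.7, 83.2, 223.0]
ee_rot: [0.0, 0.111, 0.994, -0.0]
force: [2.0, 2.3, 2.8]
grip_width: 0.512
grip_force: 41.2
```

It's home: z force rose to about 5 N at TCP z 223. Now I'll turn it counter-clockwise seen from above, which is negative tool z.

>>> servo_tool --commands '[[1,[0,0,0.0001],[0,0,-0.3]],[1,[0,0,0],[0,0,-0.3]],[1,[0,0,0],[0,0,-0.3]],[1,[0,0,0],[0,0,-0.3]],[1,[0,0,0],[0,0,-0.3]],[1,[0,0,0],[0,0,-0.3]],[1,[0,0,0],[0,0,0]]]'

```text
time_s: 10.22
eef_pos: [524.7, 83.3, 222.9]
ee_rot: [0.001, 0.016, 1.0, 0.0]
force: [2.4, 1.7, 4.8]
grip_width: 0.511
grip_force: 41.3
```

```bash
python3 - <<'E'
from h import *
togo([526.6,82,223])
E
```

```text
tool delta mm [-1.9 -1.2 -0.1] turn units [0.   0.01 0.  ] yaw 3.109351917594756 pos [524.7  83.3 222.9] F [2.4 1.7 4.8] T [ 0.55 -0.4   0.06] t 10.2167
```

>>> servo_tool --commands '[[1,[0,0,0],[0,0,-0.25]],[1,[0,0,0],[0,0,-0.25]],[1,[0,0,0],[0,0,-0.25]],[1,[0,0,0],[0,0,0]]]'

```text
time_s: 10.55
eef_pos: [524.5, 83.0, 222.9]
ee_rot: [0.0, -0.023, 1.0, -0.0]
force: [-0.1, -0.8, 4.9]
grip_width: 0.514
grip_force: 41.4
```

>>> servo_tool --commands '[[1,[0,0,0],[0,0,-0.25]],[1,[0,0,0],[0,0,-0.25]],[1,[0,0,0],[0,0,0]]]'

```text
time_s: 10.8
eef_pos: [524.6, 83.0, 222.9]
ee_rot: [0.0, -0.049, 0.999, -0.0]
force: [1.5, 0.2, 4.7]
grip_width: 0.51
grip_force: 41.4
```

```bash
python3 - <<'E'
from h import *
togo([526.6,82,223])
E
```

```text
tool delta mm [-1.9 -1.2 -0.1] turn units [-0.007  0.005 -0.   ] yaw -3.0437873913454543 pos [524.6  83.  222.9] F [1.5 0.2 4.7] T [ 0.26 -0.3  -0.01] t 10.8
```

>>> servo_tool --commands '[[1,[0,0,0],[0,0,-0.2]],[1,[0,0,0],[0,0,0]]]'

```text
time_s: 10.97
eef_pos: [524.6, 83.0, 222.9]
ee_rot: [0.0, -0.059, 0.998, -0.0]
force: [1.5, 0.4, 5.3]
grip_width: 0.508
grip_force: 41.4
```

```bash
python3 - <<'E'
from h import *
togo([526.6,82,223])
E
```

```text
tool delta mm [-1.9 -1.2 -0.1] turn units [-0.007  0.005 -0.   ] yaw -3.023264462495926 pos [524.6  83.  222.9] F [1.5 0.4 5.3] T [ 0.21 -0.26 -0.  ] t 10.9667
```

>>> servo_tool --commands '[[1,[0,0,0],[0,0,-0.2]],[1,[0,0,0],[0,0,0]]]'

```text
time_s: 11.13
eef_pos: [524.5, 83.0, 222.9]
ee_rot: [0.0, -0.07, 0.998, -0.0]
force: [1.8, 0.6, 5.5]
grip_width: 0.513
grip_force: 41.4
```

```bash
python3 - <<'E'
from h import *
togo([526.6,82,223])
E
```

```text
tool delta mm [-1.9 -1.2 -0.1] turn units [-0.007  0.004 -0.   ] yaw -3.002302725416149 pos [524.5  83.  222.9] F [1.8 0.6 5.5] T [ 0.28 -0.27 -0.02] t 11.1333
```

>>> servo_tool --commands '[[1,[0,0,0],[0,0,-0.2]],[1,[0,0,0],[0,0,0]]]'

```text
time_s: 11.3
eef_pos: [524.6, 82.9, 222.9]
ee_rot: [0.0, -0.08, 0.997, -0.0]
force: [1.6, 0.4, 5.0]
grip_width: 0.513
grip_force: 41.4
```

```bash
python3 - <<'E'
from h import *
togo([526.6,82,223])
E
```

```text
tool delta mm [-1.8 -1.2 -0.1] turn units [-0.009  0.005 -0.   ] yaw -2.981384704869824 pos [524.6  82.9 222.9] F [1.6 0.4 5. ] T [ 0.12 -0.31 -0.03] t 11.3
```

>>> servo_tool --commands '[[1,[0,0,0],[0,0,-0.2]],[1,[0,0,0],[0,0,-0.15]],[1,[0,0,0],[0,0,0]]]'

```text
time_s: 11.55
eef_pos: [524.7, 82.6, 222.9]
ee_rot: [0.0, -0.098, 0.995, -0.001]
force: [1.6, -1.1, 5.3]
grip_width: 0.509
grip_force: 41.6
```

```bash
python3 - <<'E'
from h import *
togo([526.6,82,223])
E
```

```text
tool delta mm [-1.8 -0.9 -0.1] turn units [-0.017  0.005 -0.   ] yaw -2.945084061332192 pos [524.7  82.6 222.9] F [ 1.6 -1.1  5.3] T [-0.26 -0.39 -0.1 ] t 11.55
```

>>> servo_tool --commands '[[1,[0,0,0],[0,0,-0.2]],[1,[0,0,0],[0,0,-0.15]],[1,[0,0,0],[0,0,0]]]'

```text
time_s: 11.8
eef_pos: [524.7, 82.3, 222.9]
ee_rot: [0.0, -0.116, 0.993, -0.001]
force: [2.2, -2.4, 5.2]
grip_width: 0.514
grip_force: 41.6
```

```bash
python3 - <<'E'
from h import *
togo([526.6,82,223])
E
```

```text
tool delta mm [-1.8 -0.7 -0.1] turn units [-0.022  0.004 -0.   ] yaw -2.908804371951189 pos [524.7  82.3 222.9] F [ 2.2 -2.4  5.2] T [-0.47 -0.39 -0.17] t 11.8
```

The turn now meets a tangential reaction that keeps growing, so the button is out and against the hole's edge. I'll back off a little, stay pressed, then tug gently.

>>> servo_tool --commands '[[1,[0,0,0],[0,0,0.25]],[1,[0,0,0],[0,0,0.25]],[1,[0,0,0],[0,0,0]],[1,[0,0,0],[0,0,0]]]'

```text
time_s: 12.13
eef_pos: [524.4, 82.5, 222.9]
ee_rot: [-0.0, -0.09, 0.996, -0.001]
force: [0.3, -2.4, 5.0]
grip_width: 0.513
grip_force: 41.7
```

>>> servo_tool --commands '[[1,[0,0,-0.0005],[0,0,0]],[1,[0,0,-0.0005],[0,0,0]],[1,[0,0,-0.0005],[0,0,0]],[1,[0,0,-0.0005],[0,0,0]],[1,[0,0,0],[0,0,0]]]'

```text
time_s: 12.55
eef_pos: [524.3, 82.9, 224.0]
ee_rot: [-0.0, -0.09, 0.996, -0.0]
force: [1.6, -4.3, -1.6]
grip_width: 0.512
grip_force: 41.7
```

```bash
python3 - <<'E'
from h import *
togo([526.6,82,223])
E
```

```text
tool delta mm [-2.1 -1.3  1. ] turn units [-0.006 -0.01   0.   ] yaw -2.960556526718303 pos [524.3  82.9 224. ] F [ 1.6 -4.3 -1.6] T [-0.99 -0.32 -0.04] t 12.55
```

>>> servo_tool --commands '[[1,[0,0,-0.0005],[0,0,0]],[1,[0,0,-0.0005],[0,0,0]],[1,[0,0,0],[0,0,0]]]'

```text
time_s: 12.8
eef_pos: [524.5, 83.1, 225.5]
ee_rot: [0.0, -0.09, 0.996, -0.0]
force: [2.6, -3.4, -1.6]
grip_width: 0.514
grip_force: 41.7
```

>>> servo_tool --commands '[[1,[0,0,-0.0005],[0,0,0]],[1,[0,0,-0.0004],[0,0,0]],[1,[0,0,0],[0,0,0]]]'

```text
time_s: 13.05
eef_pos: [524.5, 83.2, 226.1]
ee_rot: [-0.0, -0.091, 0.996, -0.0]
force: [2.0, -4.1, -3.0]
grip_width: 0.515
grip_force: 41.6
```

>>> servo_tool --commands '[[1,[0,0,-0.0004],[0,0,0]],[1,[0,0,0],[0,0,0]]]'

```text
time_s: 13.22
eef_pos: [524.4, 83.2, 226.3]
ee_rot: [-0.0, -0.091, 0.996, -0.0]
force: [2.7, -3.6, -6.2]
grip_width: 0.513
grip_force: 41.6
```

>>> servo_tool --commands '[[1,[0,0,-0.0004],[0,0,0]],[1,[0,0,0],[0,0,0]]]'

```text
time_s: 13.38
eef_pos: [524.3, 83.2, 226.4]
ee_rot: [-0.001, -0.091, 0.996, 0.0]
force: [3.5, -3.9, -8.6]
grip_width: 0.509
grip_force: 41.9
```

The lock is holding. I'll pull a little more, to about 10 N net, and hold.

>>> servo_tool --commands '[[1,[0,0,-0.0005],[0,0,0]],[1,[0,0,0],[0,0,0]],[1,[0,0,0],[0,0,0]],[1,[0,0,0],[0,0,0]],[1,[0,0,0],[0,0,0]],[1,[0,0,0],[0,0,0]],[1,[0,0,0],[0,0,0]],[1,[0,0,0],[0,0,0]]]'

```text
time_s: 14.05
eef_pos: [524.3, 83.2, 226.6]
ee_rot: [-0.001, -0.091, 0.996, 0.0]
force: [3.8, -4.1, -9.5]
grip_width: 0.509
grip_force: 42.3
```

>>> servo_tool --commands '[[1,[0,0,0.001],[0,0,0]],[1,[0,0,0.001],[0,0,0]],[1,[0,0,0.001],[0,0,0]],[1,[0,0,0.0005],[0,0,0]],[1,[0,0,0],[0,0,0]]]'

```text
time_s: 14.47
eef_pos: [524.5, 83.3, 224.3]
ee_rot: [0.0, -0.091, 0.996, -0.0]
force: [2.1, -4.1, -0.3]
grip_width: 0.514
grip_force: 42.9
```

>>> servo_tool --commands '[[1,[0,0,0.0007],[0,0,0]],[1,[0,0,0.0005],[0,0,0]],[1,[0,0,0],[0,0,0]]]'

```text
time_s: 14.72
eef_pos: [524.6, 83.2, 223.1]
ee_rot: [0.0, -0.091, 0.996, -0.0]
force: [2.8, -4.7, 0.3]
grip_width: 0.514
grip_force: 43.1
```

>>> servo_tool --commands '[[1,[0,0,0.0003],[0,0,0]],[1,[0,0,0],[0,0,0]]]'

```text
time_s: 14.88
eef_pos: [524.7, 83.2, 223.0]
ee_rot: [0.0, -0.091, 0.996, -0.0]
force: [1.6, -5.1, 4.3]
grip_width: 0.509
grip_force: 43.2
```

>>> servo_tool --commands '[[1,[0,-0.0005,0],[0,0,0]],[0.1,[0,0,0],[0,0,0]],[-0.2,[0,0,0],[0,0,0]],[-0.6,[0,0,0],[0,0,0]],[-1,[0,0,0],[0,0,0]],[-1,[0,0,0],[0,0,0]],[-1,[0,0,0],[0,0,0]],[-1,[0,0,0],[0,0,0]]]'

```text
time_s: 15.55
eef_pos: [524.4, 82.9, 222.5]
ee_rot: [-0.0, -0.091, 0.996, 0.0]
force: [0.0, 0.1, -0.9]
grip_width: 1.002
grip_force: 0.0
```

>>> servo_tool --commands '[[-1,[0,0,-0.01],[0,0,0]],[-1,[0,0,-0.02],[0,0,0]],[-1,[0,0,-0.03],[0,0,0]],[-1,[0,0,-0.03],[0,0,0]],[-1,[0,0,-0.03],[0,0,0]],[-1,[0,0,-0.02],[0,0,0]],[-1,[0.04,0,0],[0,0,0]],[-1,[0.04,0,0],[0,0,0]],[-1,[0.04,0,0],[0,0,0]],[-1,[0,0,0],[0,0,0]]]'

```text
time_s: 16.38
eef_pos: [401.5, 61.2, 363.9]
ee_rot: [0.0, -0.091, 0.996, -0.0]
force: [-0.3, -0.8, 0.4]
grip_width: 0.996
grip_force: 0.0
```

>>> servo_tool --commands '[[-1,[0,0,0],[0,0,0]],[-1,[0,0,0],[0,0,0]],[-1,[0,0,0],[0,0,0]]]'

```text
time_s: 16.63
eef_pos: [407.4, 61.1, 362.8]
ee_rot: [0.0, -0.091, 0.996, 0.0]
force: [1.1, -0.0, 0.5]
grip_width: 1.001
grip_force: 0.0
```

```bash
python3 - <<'E'
from h import *
s,c=shot("top"); W=cloud(c); save(c,"pics/t9.png",(260,160,330,230),8)
q=W[(abs(W[...,0]-526)<60)&(abs(W[...,1]-82)<60)&(W[...,2]>271)&(W[...,2]<290)]
print(len(q),q.mean(0),(q.min(0)+q.max(0))/2,s["eef_pos"])
E
```

```text
46 [527.78722119  82.53184926 276.46650642] [527.53538853  82.6424097  276.90039479] [407.39794862  61.13667342 362.77479355]
```

View pics/t9.png

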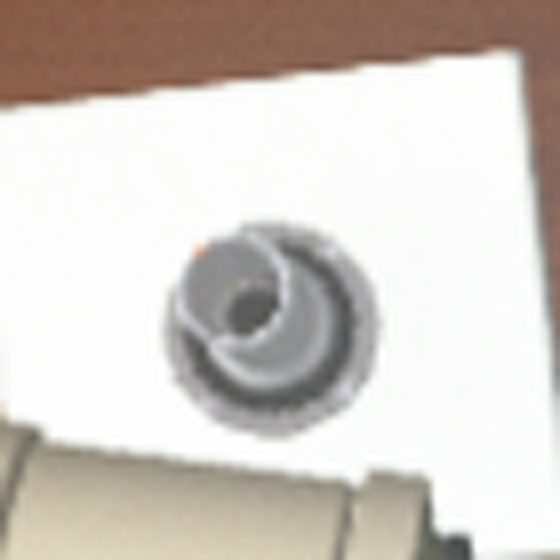

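The tube stands upright on the ring with its rim centre at (230,290). Its orange line at (198,248) points along the button's bearing of about 37°, and the gripper is clear, so I'm handing it in.

```bash
python3 -c "
from rig import *
print(finish_job())"
```

```text
the job is handed in; nothing more can be done
None
```

The job is handed in, with no verdict returned: the tube is home on the ring and locked on the button, it held a steady upward tug of about 8 N net (slightly under the 10 N asked) for about 0.6 s, and it was lowered back onto the ring and released.

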